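# Index the feed jar under the dosing needle and open it, shielding its mouth with the cap

## Task

Slide the carriage that holds the square amber jar along its bed until the round marked spot on it sits right under the tip of the fixed dosing needle, and leave it there. Then unscrew the jar's tight cap anticlockwise while the carriage's nest keeps the jar from turning, stop turning once the threads let go (about a fifth of a turn, never more than a quarter), lift the cap and finish while still holding it level about two centimetres above the open mouth, covering it like a dust shield without touching the jar. Keep the jar standing in its nest and leave the other glassware alone.

Things in the scene. Friction and masses are not known exactly. Their poses are not given: they have to be found in the camera images.
- bed: Fixed aluminium slide bed on the bench, 120 x 420 mm, 20 mm high at its ends; origin at the centre of its underside. Its y axis (the long way) is the slide direction: the carriage travels towards the bed's +y. z is up.
- carriage (a joint): Position of the carriage along the bed in m: 0 at its start, grows towards the bed's +y, hard stop at 0.112. It slides stiffly (about 8 N), stays where it is left and cannot turn or lift. The carriage is a grey plate 100 x 285 mm with a square steel nest at its middle, 22 mm high, which stops the jar from turning.
- handle (a point): Grip point of the carriage's black upright handle, a block 14 mm thick along the bed's x, 30 mm long along the bed's y and 74 mm tall; the point is 20 mm below its top, on its centre line (82 mm above the bench). The handle stands 118 mm from the jar's axis, on the bed's -y side.
- spot (a point): Centre of the flat round marked spot on the carriage's top face (dark disc, 16 mm across, 28 mm above the bench), 118 mm from the jar's axis on the bed's +y side. It moves with the carriage.
- needle_tip (a point): Lower tip of the fixed dosing needle, 42 mm above the bench (14 mm above the spot's level), on the line along which the spot travels, 43 to 103 mm ahead of the spot at the start. Its stand is beside the bed on the bed's +x side, 86 mm high; its level arm (14 mm wide) reaches over the carriage and the needle hangs straight down 5 mm from the arm's free end, 95 mm from the stand's post.
- jar_mouth (a point): Centre of the jar's mouth (the top edge of its neck, under the cap). The jar is loose, square amber glass, 64 x 64 mm, about 0.4 kg, standing in the carriage's nest; the mouth is 120 mm above its underside, 148 mm above the bench. z is the jar's upward axis. The neck is 38 mm across.
- cap_center (a point): Centre (half-way up) of the round ribbed cap, 56 mm across and 26 mm high, z its axis, 30 g. Screwed down, this point is 9 mm below the mouth (139 mm above the bench) and the cap's top is 152 mm above the bench; below its rim there is 15 mm of bare neck down to the jar's shoulder, so fingertips may reach up to 25 mm below this point. When loose, its lower rim is 13 mm below this point.
- cap: The same cap, origin at the centre of its lower rim, 13 mm below point cap_center.
- jar: The same jar, origin at the centre of its underside.
- thread (a joint): How far the cap has been unscrewed, in rad: 0 tight, grows as the cap is turned anticlockwise seen from above, stop at 1.75; turning on past 1.6 counts as not stopping. Turning takes about 0.35 N m all the way, and it stays where it is left. The lug thread holds the cap down until about 1.05 rad; from about 1.12 rad on it is released and the cap lifts straight off. The cap need not rise while it is turned.
- bottle_tall: Bystander: round clear bottle with a cap, 66 mm across, 170 mm tall; origin at the centre of its underside.
- bottle_small: Bystander: small round amber jar with a cap, 52 mm across, 100 mm tall; origin at the centre of its underside.
- beaker: Bystander: open glass beaker, 70 mm across, 90 mm tall; origin at the centre of its underside.

How it is judged (in metres and radians):
On the way, in this order (a step that is already met when the one before it is completed fails the run):
1. the carriage has been slid until its marked spot is under the needle tip, with the cap still on (horizontal distance between spot and needle_tip below 0.008 m and value of joint thread below 0.3 rad and velocity of joint carriage below 0.01 m/s), for 0.2 s.
2. the cap has been unscrewed until the threads let go, on the jar standing in its nest, spot still under the needle (value of joint thread above 1.05 rad and horizontal distance between spot and needle_tip below 0.008 m and z of jar_mouth in the frame of spot below 0.124 m and angle between jar_mouth's own z axis and vertical below 0.1 rad), for 0.1 s.
At the end, for the whole second after the job is handed in: The needle tip is over the marked spot (within 8 mm); the jar stands upright in its nest; the cap is unscrewed and held still in the fingers, level within 0.2 rad, within 14 mm of the jar's axis, its lower rim 2 to 40 mm above the mouth, and not touching the jar (all of step 2 and z of cap_center in the frame of jar_mouth between 0.015 and 0.053 m and horizontal distance between cap_center and jar_mouth below 0.014 m and angle between cap_center's own z axis and vertical below 0.2 rad and contact force between cap and the fingers above 1 N and contact force between cap and jar below 0.2 N and linear speed of cap below 0.03 m/s); the arm keeps its last pose, push and grip.
It fails at once if the cap is turned on well past the release of its threads (value of joint thread above 1.6 rad).
It fails at once if the jar is lifted out of its nest or tipped (z of jar_mouth in the frame of spot above 0.132 m or angle between jar_mouth's own z axis and vertical above 0.25 rad).
It fails at once if the tall bottle is disturbed (distance of bottle_tall from where it was at the start of the episode above 0.03 m or angle between bottle_tall's own z axis and vertical above 0.3 rad).
It fails at once if the small bottle is disturbed (distance of bottle_small from where it was at the start of the episode above 0.03 m or angle between bottle_small's own z axis and vertical above 0.3 rad).
It fails at once if the beaker is disturbed (distance of beaker from where it was at the start of the episode above 0.03 m or angle between beaker's own z axis and vertical above 0.3 rad).
It also fails if it takes over 50 s, if anything falls off the work surface, if the arm or the gripper's body presses on something with over 40 N, if the wrist force passes 120 N, or if a joint passes its speed limit or range.

## Robot

A 6-joint arm with a two-finger parallel gripper is mounted at the origin on the work surface. World frame = base frame: x ahead of the robot, y to its left, z up, the work surface at z = 0. Lengths are in m, angles in degrees, forces in N, time in s.
With the tool pointing down it reaches from about 0.275 to 0.75 m from the base axis. Payload 10.2 kg.
Tool frame: the origin (TCP) lies on the centre line of the jaws, within the pads' length; the fingertips stand ahead of it and the grasp point (between the pads) lies 5 mm behind it (ctrl.tcp_to_tips is the z of the fingertips in the tool frame, in m); z points along the fingers, y is the line along which they close (so a half turn about z gives the same grasp; the last joint's range is limited). The gripper opens to 85 mm and grips with 20 to 120 N. Pads are 22 mm wide; open, the fingers measure 114 mm over their backs; the gripper's body (76 mm by 85 mm) begins 54 mm behind the grasp point. The pads swing forward as they close: fully open they stand 13 mm farther back than shut.
Start: joints at [61.685, 17.928, 85.812, -0, 76.261, -12.8], TCP at [0.14, 0.506, 0.245] pointing down, gripper open.
Joint ranges: [-168.41, 168.41], [-55.51, 124.54], [10.69, 146.95], [-70.63, 250.63], [1, 178], [-165.06, 165.06]. Speed limits (degrees/s): [136.94, 136.94, 172.46, 180, 180, 180].

## Interface

Orientations are given as a 3x3 rotation matrix whose columns are the frame's x, y, z axes.
In Python, from station import ctrl gives the robot as it stands.
- The arm moves only by the tool play_rows, never from a script. Its argument "rows" is a list of rows, each a list of 3 entries, a list of its own where there are three numbers: the shift along the world's x, y, z scaled (see below), then the turn about the world's z scaled (see below), then the closure, from -1 (fully open) to 1 (shut). A call has exactly 8 rows; each row is the pose to reach, as a shift and turn from the pose commanded when the call began; what a row does not reach only later rows make up. The controller multiplies each number of a shift by 0.15 m and each number of a turn by 0.5 rad. A row lasts 1/8 s, in which the tool goes at most 62.5 mm and 10.7 degrees, less where a joint would pass 70% of its speed; a pose out of reach is approached as far as the arm can. A call with a number of a shift or a turn outside -1 to 1 is refused whole. A call with a gripper value outside its range is refused whole. The fingers move at their own pace and stop on an object; "force" is the grip in N (left out, the last holds). Time passes only in rows, so rows that repeat a pose let the fingers close, or fill a call up. It gives the time, the measured TCP pose, the force, the opening and the grip force at its end, in the units of the state.
- ctrl.get_obs(): the state, without advancing time (a new reading comes with each control period).
- ctrl.camera(name): name is "scene" or "top" or "wrist"; returns a dict with "img" (400x640x3 uint8, red, green, blue), "K" (3x3 intrinsics, pixels), "rvec" (rotation vector, rad) and "tvec" (3), from world to camera coordinates, as OpenCV has them. Camera axes: x right, y down, z forward; pixel columns grow to the right and rows downward; lengths in m; the calibration is good to about 2 mm. A picture is of the moment at which its call begins. There is no depth.
- ctrl.close_job(): hands the job in; it is judged then, once.
The state is a dict: "time_s": time; "qpos": joint angles; "dq": joint speeds; "effort": joint torques, N m; "ee_pos": TCP position; "tool_rot": TCP orientation; "force": force on the tool from outside, world axes, zero at the start; "moment": the same for the moment, N m; "grip_width": finger opening in m; "finger_force": force on a finger pad.
Only numpy, scipy, OpenCV 4.12 (cv2) and the standard library are available. Lean on these libraries where they do the work, as an engineer would, in place of code of your own. Each camera call takes 0.05 s, during which the arm holds its last target. There are 200 camera calls.

## Working session

There is one attempt and no reset: what is moved stays moved. The work goes in short steps, Python scripts to look and compute and a tool call to move; the robot and the scene stay as the last step left them, time stands still between calls to the robot, and variables do not carry over. Pictures are saved under pics/ and viewed, at most 10 in all, crops included, and the job is handed in when it is done.

Besides the shell and the picture viewer there is one more tool, called after "Emit:" as name(argument=value, ...) on one line, values as JSON. play_rows: Moves the arm, as the interface text tells. Shifts and turns lie within -1 to 1; 1 stands for 0.15 m of shift or 0.5 rad of turn. Its arguments: {"type":"object","properties":{"rows":{"type":"array"},"force":{"type":"number"}},"required":["rows"]}

```bash
mkdir -p pics; ls
python3 - <<'E'
from station import ctrl
import cv2
o=ctrl.get_obs();print(o['time_s'],o['ee_pos'],o['tool_rot'],o['grip_width'],ctrl.tcp_to_tips)
for n in['top','scene']:
    c=ctrl.camera(n);cv2.imwrite(f'pics/{n}0.png',c['img'][:,:,::-1]);print(n,c['K'],c['rvec'],c['tvec'])
E
```

```text
pics
0.0 [0.140336   0.50565203 0.24474747] [[-9.63556082e-01  2.67505774e-01 -5.81749455e-04]
 [ 2.67506277e-01  9.63555477e-01 -1.11120323e-03]
 [ 2.63294593e-04 -1.22632826e-03 -9.99999213e-01]] 0.0852613255893775 0.014
top [[382.24581697   0.         318.73682493]
 [  0.         382.24581697 196.87497895]
 [  0.           0.           1.        ]] [ 2.17191199 -2.13110721  0.17499189] [0.00472409 0.54441791 1.16652175]
scene [[428.64824444   0.         317.80489742]
 [  0.         428.64824444 200.10909566]
 [  0.           0.           1.        ]] [ 1.42088177  2.41897327 -0.64437903] [ 0.23395023 -0.36048853  1.51962605]
```

View pics/top0.png

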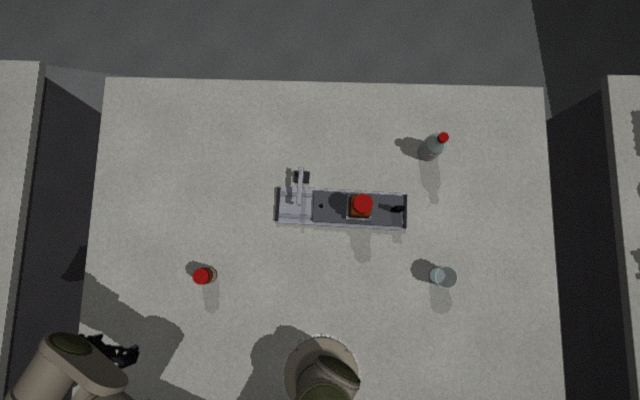

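View pics/scene0.png

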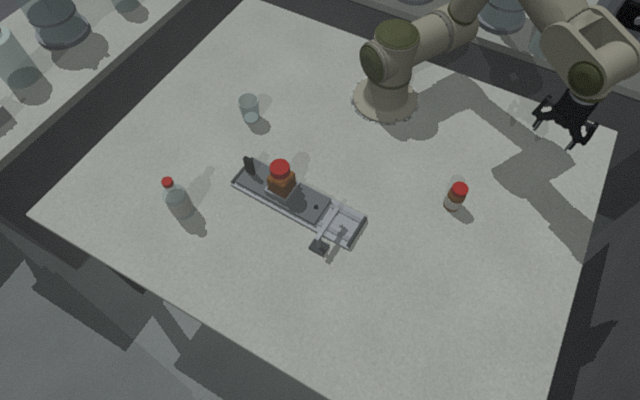

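The top view shows the bed at cols 277–407, rows 188–228. The cap is at (362,205), the spot at (321,206), the handle near (398,209), and the needle arm runs from about (300,170) to (299,205). The scene view shows the same layout, with the handle at (250,163). I'll crop in and cast rays.

```bash
cat > h.py <<'E'
import numpy as np,cv2
def cal(c):
    R=cv2.Rodrigues(np.asarray(c['rvec'],float))[0];return np.asarray(c['K']),R,np.asarray(c['tvec'],float).ravel()
def ray(c,uv,z):
    K,R,t=cal(c);d=R.T@np.linalg.solve(K,[uv[0],uv[1],1]);o=-R.T@t
    return o+d*(z-o[2])/d[2]
def proj(c,p):
    K,R,t=cal(c);q=K@(R@np.asarray(p,float)+t);return q[:2]/q[2]
def red(img,lo=90):
    i=img.astype(int);m=((i[...,0]>lo)&(i[...,1]<i[...,0]*.4)&(i[...,2]<i[...,0]*.4)).astype(np.uint8)
    n,l,s,ce=cv2.connectedComponentsWithStats(m);return [(s[k],ce[k],l==k) for k in range(1,n) if s[k][4]>20]
E
python3 - <<'E'
from station import ctrl
from h import *
a=ctrl.camera('top');b=ctrl.camera('scene')
i=a['img'][160:240,265:415];cv2.imwrite('pics/tc.png',cv2.resize(i,None,fx=5,fy=5,interpolation=cv2.INTER_CUBIC)[:,:,::-1])
i=b['img'][145:265,220:380];cv2.imwrite('pics/sc.png',cv2.resize(i,None,fx=5,fy=5,interpolation=cv2.INTER_CUBIC)[:,:,::-1])
for n,c in(('t',a),('s',b)):
    for s,ce,_ in red(c['img']): print(n,s,ce,ray(c,ce,.145).round(4))
print('spot',ray(a,(321,206),.028),'handle',ray(a,(398,209),.102),ray(b,(250,158),.102))
E
```

```text
t [439 133  10   9  68] [443.17647059 136.79411765] [ 0.7161 -0.3492  0.145 ]
t [354 194  19  20 293] [362.73037543 203.09215017] [ 0.5131 -0.1105  0.145 ]
t [193 268  15  16 193] [200.29533679 275.86528497] [0.3    0.3418 0.145 ]
s [271 161   7  11  21] [273.0952381  166.38095238] [ 0.516  -0.1237  0.145 ]
s [453 182  15  13  88] [460.36363636 187.80681818] [0.3276 0.3579 0.145 ]
spot [0.51686979 0.00717012 0.028     ] handle [ 0.50317543 -0.22168539  0.102     ] [ 0.50077346 -0.21817126  0.102     ]
```

View pics/tc.png

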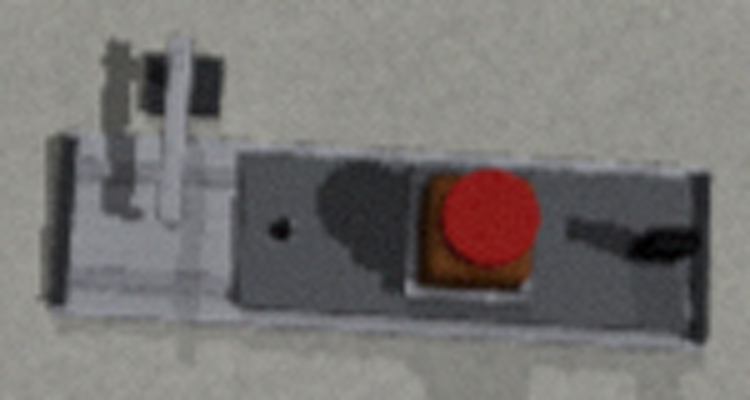

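View pics/sc.png

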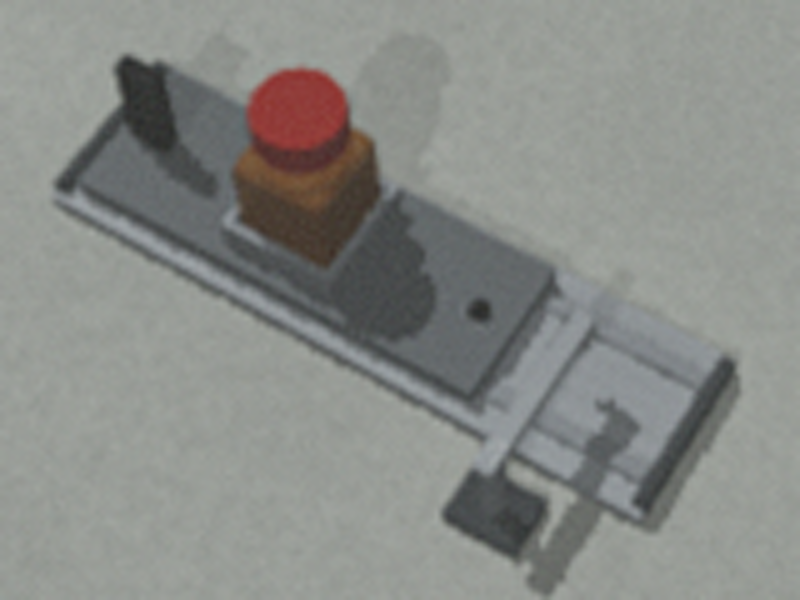

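The top crop shows the spot at full-image (321.2,206), the handle top near (400,208), and the arm end at (299,205). The scene crop shows the handle top at (248.6,158) and the arm ending near the far side of the spot line. Next I'll compute positions and the bed axis.

Run:
```python
from station import ctrl
from h import *
a=ctrl.camera('top');b=ctrl.camera('scene')
T=lambda x,y,z:ray(a,(265+(x-2)/5,160+(y-2)/5),z)[:2].round(4)
S=lambda x,y,z:ray(b,(220+(x-2)/5,145+(y-2)/5),z)[:2].round(4)
e1=T(700,170,.02)-T(75,135,.02);e2=T(690,345,.02)-T(50,310,.02)
print('axis deg',[np.degrees(np.arctan2(-e[1],-e[0])) for e in(e1,e2)])
print('spot',T(281,230,.028),S(480,310,.028))
print('cap',T(491,217,.152),S(299,110,.152))
print('handle',T(675,241,.102),S(143,65,.102))
print('arm end/root top',T(170,225,.086),T(178,40,.086),'scene',S(580,315,.086),S(490,465,.086))
print('shadow-free edge of plate',T(237,230,.028))
```

```text
axis deg [np.float64(87.92672145163918), np.float64(87.96111442602097)]
spot [0.5181 0.0078] [0.5138 0.0109]
cap [ 0.5124 -0.1097] [ 0.5118 -0.105 ]
handle [ 0.5069 -0.2265] [ 0.5022 -0.2236]
arm end/root top [0.5126 0.0761] [0.627  0.0741] scene [0.5173 0.0773] [0.6225 0.0782]
shadow-free edge of plate [0.5176 0.0358]
```

Emit:
play_rows(rows=[[[0.16, -0.33, 0], -0.3, -1], [[0.33, -0.66, 0], -0.6, -1], [[0.5, -1, 0], -0.9, -1], [[0.5, -1, 0], -1, -1], [[0.5, -1, 0], -1, -1], [[0.5, -1, 0], -1, -1], [[0.5, -1, 0], -1, -1], [[0.5, -1, 0], -1, -1]])

```text
time_s: 1.3
ee_pos: [0.2152, 0.3561, 0.2452]
tool_rot: [[-0.718, 0.696, -0.0], [0.696, 0.718, -0.0], [-0.0, -0.0, -1.0]]
force: [0.8, -0.7, 0.0]
grip_width: 0.0856
finger_force: 0.0
```

Emit:
play_rows(rows=[[[0.2, -0.4, 0], -0.33, -1], [[0.4, -0.8, 0], -0.66, -1], [[0.48, -0.97, 0], -1, -1], [[0.48, -0.97, 0], -1, -1], [[0.48, -0.97, 0], -1, -1], [[0.48, -0.97, 0], -1, -1], [[0.48, -0.97, 0], -1, -1], [[0.48, -0.97, 0], -1, -1]])

```text
time_s: 2.3
ee_pos: [0.2873, 0.2107, 0.2453]
tool_rot: [[-0.297, 0.955, -0.0], [0.955, 0.297, 0.0], [0.0, -0.0, -1.0]]
force: [-0.0, 0.6, 0.4]
grip_width: 0.0852
finger_force: 0.0
```

Emit:
play_rows(rows=[[[0.2, -0.4, 0], -0.33, -1], [[0.4, -0.8, 0], -0.67, -1], [[0.48, -0.97, 0], -0.67, -1], [[0.48, -0.97, 0], -0.67, -1], [[0.48, -0.97, 0], -0.67, -1], [[0.48, -0.97, 0], -0.67, -1], [[0.48, -0.97, 0], -0.67, -1], [[0.48, -0.97, 0], -0.67, -1]])

```text
time_s: 3.3
ee_pos: [0.3594, 0.0652, 0.2453]
tool_rot: [[0.034, 0.999, 0.0], [0.999, -0.034, 0.0], [0.0, 0.0, -1.0]]
force: [0.7, -0.2, 1.0]
grip_width: 0.0853
finger_force: 0.0
```

Emit:
play_rows(rows=[[[0.2, -0.4, 0], 0, -1], [[0.4, -0.8, 0], 0, -1], [[0.48, -0.97, 0], 0, -1], [[0.48, -0.97, 0], 0, -1], [[0.48, -0.97, 0], 0, -1], [[0.48, -0.97, 0], 0, -1], [[0.48, -0.97, 0], 0, -1], [[0.48, -0.97, 0], 0, -1]])

```text
time_s: 4.3
ee_pos: [0.4314, -0.0803, 0.2454]
tool_rot: [[0.034, 0.999, 0.0], [0.999, -0.034, -0.0], [-0.0, 0.0, -1.0]]
force: [0.3, -0.1, -0.0]
grip_width: 0.0852
finger_force: 0.0
```

Emit:
play_rows(rows=[[[0.2, -0.4, 0], 0, -1], [[0.4, -0.8, 0], 0, -1], [[0.48, -0.97, 0], 0, -1], [[0.48, -0.97, 0], 0, -1], [[0.48, -0.97, 0], 0, -1], [[0.48, -0.97, 0], 0, -1], [[0.48, -0.97, 0], 0, -1], [[0.48, -0.97, 0], 0, -1]])

```text
time_s: 5.3
ee_pos: [0.5034, -0.2258, 0.2455]
tool_rot: [[0.035, 0.999, 0.0], [0.999, -0.035, -0.0], [-0.0, 0.0, -1.0]]
force: [0.2, 0.9, -0.5]
grip_width: 0.0856
finger_force: 0.0
```

Run:
```python
from station import ctrl
from h import *
w=ctrl.camera('wrist');cv2.imwrite('pics/w1.png',w['img'][:,:,::-1])
o=ctrl.get_obs();print(o['time_s'],o['ee_pos'],o['tool_rot'][:,1],o['qpos'])
for n,p in(('handle',(.505,-.224,.102)),('cap',(.5125,-.108,.152)),('spot',(.516,.009,.028))):print(n,proj(w,p))
```

```text
5.35 [ 0.50343019 -0.22587224  0.24545145] [ 9.99397744e-01 -3.47004166e-02  1.71889348e-04] [-3.63321676e+01  2.13071986e+01  8.10928443e+01  8.08935751e-04
  7.75885690e+01 -3.43437542e+01]
handle [320.46373912 186.69848632]
cap [326.62592928  25.12948834]
spot [323.53297452 -83.88763601]
```

View pics/w1.png

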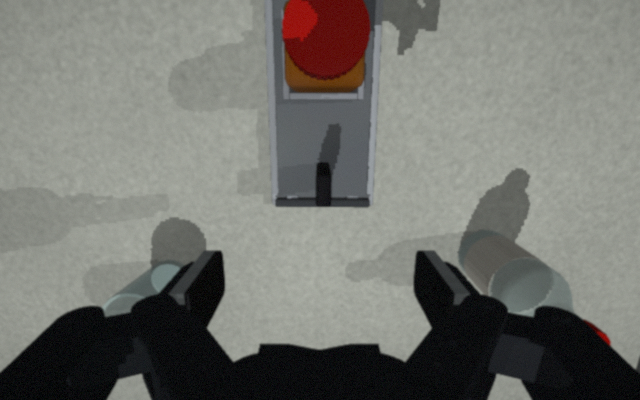

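The wrist view shows the handle top around (323,185), against a prediction of (320,187), so my estimate is good to about 2 mm. I'll descend and grip.

Emit:
play_rows(rows=[[[0.02, 0.01, -0.3], 0, -1], [[0.02, 0.01, -0.6], 0, -1], [[0.02, 0.01, -0.9], 0, -1], [[0.02, 0.01, -1], 0, -1], [[0.02, 0.01, -1], 0, -1], [[0.02, 0.01, -1], 0, -1], [[0.02, 0.01, -1], 0, -1], [[0.02, 0.01, -1], 0, -1]])

```text
time_s: 6.35
ee_pos: [0.5067, -0.2248, 0.096]
tool_rot: [[0.035, 0.999, 0.001], [0.999, -0.035, -0.001], [-0.001, 0.001, -1.0]]
force: [-0.2, 0.4, 0.1]
grip_width: 0.0857
finger_force: 0.0
```

Emit:
play_rows(rows=[[[0, 0, -0.12], 0, -1], [[0, 0, -0.12], 0, 0.2], [[0, 0, -0.12], 0, 1], [[0, 0, -0.12], 0, 1], [[0, 0, -0.12], 0, 1], [[0, 0, -0.12], 0, 1], [[0, 0, -0.12], 0, 1], [[0, 0, -0.12], 0, 1]], force=40)

```text
time_s: 7.35
ee_pos: [0.5074, -0.2248, 0.0779]
tool_rot: [[0.035, 0.999, 0.002], [0.999, -0.035, -0.001], [-0.001, 0.002, -1.0]]
force: [5.3, 0.0, -0.2]
grip_width: 0.0131
finger_force: 45.3
```

Run:
```python
from station import ctrl
from h import *
w=ctrl.camera('wrist');cv2.imwrite('pics/w2.png',w['img'][:,:,::-1])
o=ctrl.get_obs();print(o['time_s'],o['ee_pos'],o['grip_width'],o['finger_force'],o['force'])
print(proj(w,(.516,.009,.028)),proj(w,(.5155,.0765,.042)))
```

```text
7.4 [ 0.5073731  -0.224799    0.07789161] 0.01359747307770196 45.30057191848755 [ 4.5566249   1.06207538 -0.00941465]
[ 319.18648182 -327.47915066] [ 309.66468249 -710.1417374 ]
```

View pics/w2.png

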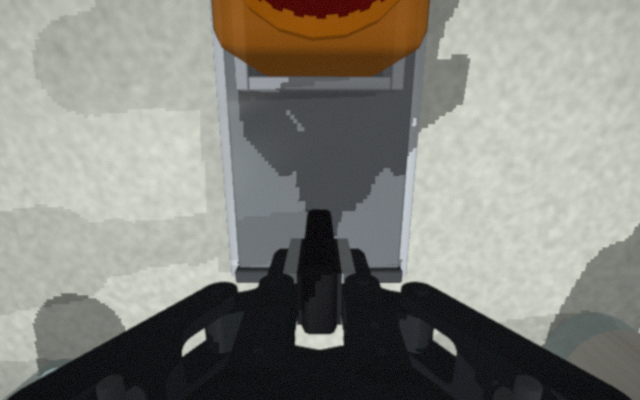

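Firm grip on the handle at (0.5074,-0.2248), with width 13.6 mm matching the 14 mm block. The top view gives 68 mm of travel and the scene view 66 mm, both within the stated 43–103. I'll slide 67 mm at moderate speed.

Emit:
play_rows(rows=[[[0.002, 0.06, 0], 0, 1], [[0.004, 0.13, 0], 0, 1], [[0.007, 0.2, 0], 0, 1], [[0.009, 0.27, 0], 0, 1], [[0.012, 0.34, 0], 0, 1], [[0.014, 0.4, 0], 0, 1], [[0.016, 0.45, 0], 0, 1], [[0.016, 0.45, 0], 0, 1]])

```text
time_s: 8.4
ee_pos: [0.5099, -0.1576, 0.0779]
tool_rot: [[0.035, 0.999, 0.003], [0.999, -0.035, -0.002], [-0.002, 0.003, -1.0]]
force: [6.3, -2.2, -0.9]
grip_width: 0.0135
finger_force: 45.0
```

Run:
```python
from station import ctrl
from h import *
o=ctrl.get_obs();print(o['time_s'],o['ee_pos'],o['grip_width'],o['force'])
a=ctrl.camera('top');b=ctrl.camera('scene')
i=cv2.resize(a['img'][180:230,280:330],None,fx=8,fy=8,interpolation=cv2.INTER_CUBIC)
j=cv2.resize(b['img'][185:235,305:355],None,fx=8,fy=8,interpolation=cv2.INTER_CUBIC)
cv2.imwrite('pics/ts.png',np.hstack([i,j])[:,:,::-1])
d=np.array([.035,.999]);h=o['ee_pos'][:2];s=h+.236*d;print('spot pred',s)
for c,off in((a,(280,180)),(b,(305,185))):
    print('spot px',(proj(c,[*s,.028])-off)*8+4,'tip px',(proj(c,[*s,.042])-off)*8+4,'armtop',(proj(c,[*s,.086])-off)*8+4)
```

```text
8.4 [ 0.50994955 -0.15764785  0.07788497] 0.013483613831431353 [ 6.29483419 -2.2400713  -0.86288598]
spot pred [0.51820955 0.07811615]
spot px [153.41647467 205.14195339] tip px [152.14302575 200.66805102] armtop [147.94226452 185.90986543]
spot px [243.67473931 264.52529392] tip px [245.07320401 246.5835836 ] armtop [249.65251787 187.83292471]
```

View pics/ts.png

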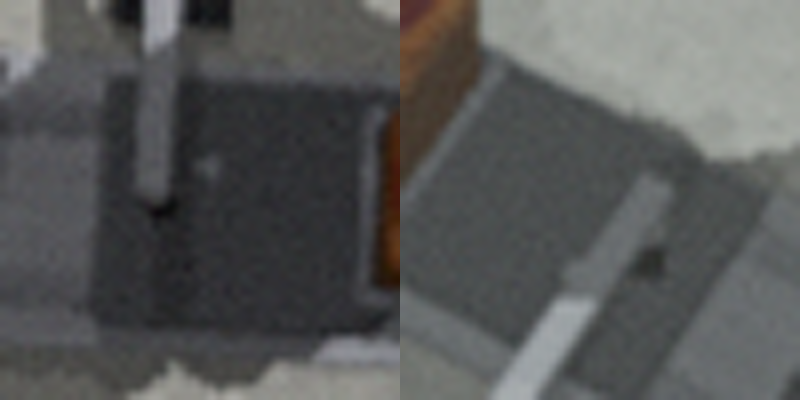

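In both views the arm end lines up over the spot. In the top view the spot is near (160,208), with the arm end at (155,200), where parallax predicts it. In the scene view the spot is at about (248,261) and the point of the arm over the needle at about (250,185). The residual is 1–2 mm. I'll release, rise and go above the cap, expected at (0.514,-0.040).

Emit:
play_rows(rows=[[[0, 0, 0], 0, 1], [[0, 0, 0], 0, 1], [[0, 0, 0], 0, 0.5], [[0, 0, 0], 0, -1], [[0, 0, 0], 0, -1], [[0, 0, 0], 0, -1], [[0, 0, 0.3], 0, -1], [[0, 0, 0.6], 0, -1]])

```text
time_s: 9.5
ee_pos: [0.5086, -0.157, 0.1683]
tool_rot: [[0.035, 0.999, -0.001], [0.999, -0.035, 0.001], [0.001, -0.001, -1.0]]
force: [0.0, -0.2, -0.5]
grip_width: 0.0852
finger_force: 0.0
```

Emit:
play_rows(rows=[[[0, 0, 0.35], 0, -1], [[0, 0, 0.35], 0, -1], [[0, 0, 0.35], 0, -1], [[0, 0, 0.35], 0, -1], [[0, 0, 0.35], 0, -1], [[0, 0, 0.35], 0, -1], [[0, 0, 0.35], 0, -1], [[0, 0, 0.35], 0, -1]])

```text
time_s: 10.5
ee_pos: [0.5088, -0.1571, 0.2198]
tool_rot: [[0.035, 0.999, -0.0], [0.999, -0.035, 0.0], [0.0, -0.0, -1.0]]
force: [-0.4, -0.0, 0.3]
grip_width: 0.0855
finger_force: 0.0
```

Run:
```python
from station import ctrl
from h import *
o=ctrl.get_obs();print(o['time_s'],o['ee_pos'],o['grip_width'],o['force'])
for n in('wrist','top'):
    c=ctrl.camera(n)
    print(n,'pred px',proj(c,(.514,-.0397,.152)))
    for s,ce,m in red(c['img'],60):
        print(s,ce.round(1),ray(c,ce,.15).round(4))
    cv2.imwrite(f'pics/{n}3.png',c['img'][:,:,::-1])
```

```text
10.5 [ 0.50884891 -0.15713039  0.21975666] 0.08545120302088322 [-0.37579336 -0.02538149  0.28493512]
wrist pred px [320.58776179  14.21183077]
[ 272    0  100   79 6495] [321.5  33.9] [ 0.5142 -0.0491  0.15  ]
top pred px [338.33580034 201.97274341]
[439 133  10  10  74] [443.1 137.1] [ 0.7135 -0.3471  0.15  ]
[330 193  19  20 296] [339.  202.2] [ 0.5137 -0.0418  0.15  ]
[193 268  15  16 189] [200.3 276. ] [0.3001 0.3403 0.15  ]
```

View pics/wrist3.png

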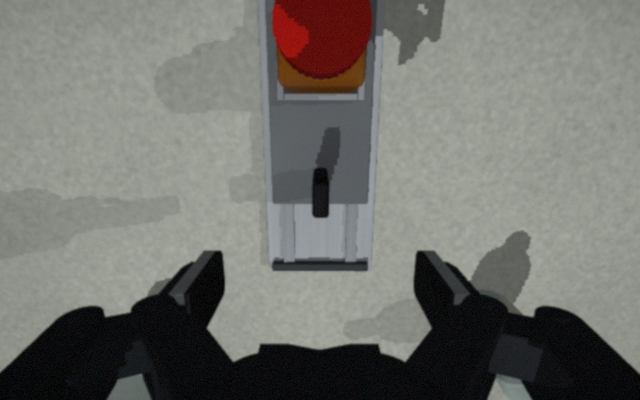

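The wrist view shows the cap centred on column 321, in line with the predicted (0.514,-0.040). The handle and carriage stayed where I left them. I'll move over the cap, descend and grip.

Emit:
play_rows(rows=[[[0.01, 0.26, 0], 0, -1], [[0.02, 0.52, 0], 0, -1], [[0.033, 0.777, 0], 0, -1], [[0.033, 0.777, 0], 0, -1], [[0.033, 0.777, 0], 0, -1], [[0.033, 0.777, 0], 0, -1], [[0.033, 0.777, 0], 0, -1], [[0.033, 0.777, 0], 0, -1]])

```text
time_s: 11.6
ee_pos: [0.5138, -0.041, 0.2197]
tool_rot: [[0.036, 0.999, -0.0], [0.999, -0.036, 0.0], [0.0, -0.0, -1.0]]
force: [-0.8, -0.4, -0.6]
grip_width: 0.0856
finger_force: 0.0
```

Emit:
play_rows(rows=[[[0, 0, -0.15], 0, -1], [[0, 0, -0.3], 0, -1], [[0, 0, -0.45], 0, -1], [[0, 0, -0.58], 0, -1], [[0, 0, -0.58], 0, -1], [[0, 0, -0.58], 0, -1], [[0, 0, -0.58], 0, -1], [[0, 0, -0.58], 0, -1]])

```text
time_s: 12.6
ee_pos: [0.514, -0.0406, 0.1333]
tool_rot: [[0.035, 0.999, 0.001], [0.999, -0.035, -0.0], [-0.0, 0.001, -1.0]]
force: [0.5, -0.2, 0.0]
grip_width: 0.0856
finger_force: 0.0
```

Emit:
play_rows(rows=[[[0, 0, 0], 0, -0.5], [[0, 0, 0], 0, 0], [[0, 0, 0], 0, 1], [[0, 0, 0], 0, 1], [[0, 0, 0], 0, 1], [[0, 0, 0], 0, 1], [[0, 0, 0], 0, 1], [[0, 0, 0], 0, 1]], force=60)

```text
time_s: 13.6
ee_pos: [0.5141, -0.0407, 0.1332]
tool_rot: [[0.035, 0.999, 0.001], [0.999, -0.035, -0.0], [-0.0, 0.001, -1.0]]
force: [-1.0, 0.3, 5.0]
grip_width: 0.0538
finger_force: 63.4
```

Emit:
play_rows(rows=[[[0, 0, 0], 0.16, 1], [[0, 0, 0], 0.32, 1], [[0, 0, 0], 0.48, 1], [[0, 0, 0], 0.64, 1], [[0, 0, 0], 0.8, 1], [[0, 0, 0], 1, 1], [[0, 0, 0], 1, 1], [[0, 0, 0], 1, 1]])

```text
time_s: 14.6
ee_pos: [0.5141, -0.0407, 0.1332]
tool_rot: [[-0.448, 0.894, 0.001], [0.894, 0.448, -0.0], [-0.001, 0.001, -1.0]]
force: [-0.2, 0.2, 5.8]
grip_width: 0.0537
finger_force: 63.3
```

Run:
```python
from station import ctrl
from h import *
o=ctrl.get_obs();print(o['time_s'],o['ee_pos'],o['tool_rot'][:,1],o['grip_width'],o['force'],o['moment'],o['finger_force'])
w=ctrl.camera('wrist');cv2.imwrite('pics/w4.png',w['img'][:,:,::-1])
```

```text
14.6 [ 0.51414578 -0.04070318  0.13316815] [0.8940554  0.44795538 0.00095379] 0.05365156199444472 [-0.20726972  0.23462039  5.76588501] [ 0.01539125 -0.12205904 -0.14468048] 63.31227638467681
```

View pics/w4.png

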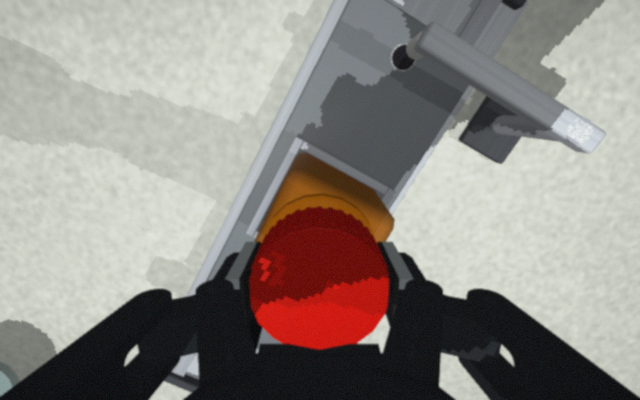

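The wrist view shows the cap in the pads at (320,280) and the needle hanging right beside/over the dark spot at (403,55). The jar is in its nest. I'll turn on to about 1.33 rad in total.

Emit:
play_rows(rows=[[[0, 0, 0], 0.16, 1], [[0, 0, 0], 0.32, 1], [[0, 0, 0], 0.48, 1], [[0, 0, 0], 0.64, 1], [[0, 0, 0], 0.8, 1], [[0, 0, 0], 1, 1], [[0, 0, 0], 1, 1], [[0, 0, 0], 1, 1]])

```text
time_s: 15.65
ee_pos: [0.5141, -0.0408, 0.1332]
tool_rot: [[-0.822, 0.57, 0.001], [0.57, 0.822, -0.0], [-0.001, 0.0, -1.0]]
force: [0.1, -0.8, 5.6]
grip_width: 0.0541
finger_force: 63.4
```

Emit:
play_rows(rows=[[[0, 0, 0], 0.16, 1], [[0, 0, 0], 0.32, 1], [[0, 0, 0], 0.48, 1], [[0, 0, 0], 0.64, 1], [[0, 0, 0], 0.66, 1], [[0, 0, 0], 0.66, 1], [[0, 0, 0], 0.66, 1], [[0, 0, 0], 0.66, 1]])

```text
time_s: 16.65
ee_pos: [0.5141, -0.0408, 0.1332]
tool_rot: [[-0.962, 0.273, 0.001], [0.273, 0.962, -0.0], [-0.001, -0.0, -1.0]]
force: [-0.2, -0.8, 5.1]
grip_width: 0.0538
finger_force: 63.4
```

Run:
```python
from station import ctrl
from h import *
o=ctrl.get_obs();print(o['time_s'],o['ee_pos'],np.degrees(np.arctan2(*o['tool_rot'][1::-1,1])),o['grip_width'],o['force'],o['moment'],o['finger_force'])
```

```text
16.65 [ 0.5141037  -0.04082009  0.13317299] 74.1524377138724 0.05383465727206443 [-0.21715833 -0.76903344  5.12244306] [-0.06460981 -0.00701954 -0.34873232] 63.40767753368709
```

Emit:
play_rows(rows=[[[0, 0, 0.007], 0, 1], [[0, 0, 0.013], 0, 1], [[0, 0, 0.02], 0, 1], [[0, 0, 0.027], 0, 1], [[0, 0, 0.027], 0, 1], [[0, 0, 0.027], 0, 1], [[0, 0, 0.027], 0, 1], [[0, 0, 0.027], 0, 1]])

```text
time_s: 17.65
ee_pos: [0.5137, -0.0405, 0.1368]
tool_rot: [[-0.962, 0.272, -0.0], [0.272, 0.962, 0.0], [0.0, 0.0, -1.0]]
force: [-1.1, 0.4, -5.3]
grip_width: 0.0538
finger_force: 64.6
```

Run:
```python
from station import ctrl
from h import *
o=ctrl.get_obs();print(o['ee_pos'],o['force'],o['moment'])
w=ctrl.camera('wrist');cv2.imwrite('pics/w5.png',w['img'][:,:,::-1])
```

```text
[ 0.51367443 -0.04052983  0.13677861] [-1.12816588  0.36525674 -5.31343647] [ 0.01578344  0.12022737 -0.25556283]
```

Fz is −5.3 N after 3.6 mm of lift, about the weight of jar plus cap, so the threads are probably not free yet (nest play or slip). I'll lower, turn 0.12 rad more (1.45 in total, still safe) and test again.

Emit:
play_rows(rows=[[[0, 0, -0.014], 0, 1], [[0, 0, -0.027], 0, 1], [[0, 0, -0.027], 0, 1], [[0, 0, -0.027], 0.08, 1], [[0, 0, -0.027], 0.16, 1], [[0, 0, -0.027], 0.24, 1], [[0, 0, -0.027], 0.24, 1], [[0, 0, -0.027], 0.24, 1]])

```text
time_s: 18.7
ee_pos: [0.5142, -0.0408, 0.1332]
tool_rot: [[-0.988, 0.156, 0.001], [0.156, 0.988, -0.001], [-0.001, -0.0, -1.0]]
force: [-1.0, -0.7, 5.8]
grip_width: 0.0541
finger_force: 65.8
```

Run:
```python
from station import ctrl
o=ctrl.get_obs();print(o['ee_pos'],o['force'],o['moment'])
```

```text
[ 0.51417261 -0.04076584  0.13322321] [-1.02324733 -0.65426264  5.76336693] [-0.1562309   0.08067476 -0.26714657]
```

Emit:
play_rows(rows=[[[0, 0, 0.007], 0, 1], [[0, 0, 0.013], 0, 1], [[0, 0, 0.02], 0, 1], [[0, 0, 0.027], 0, 1], [[0, 0, 0.027], 0, 1], [[0, 0, 0.027], 0, 1], [[0, 0, 0.027], 0, 1], [[0, 0, 0.027], 0, 1]])

```text
time_s: 19.7
ee_pos: [0.5137, -0.0405, 0.1368]
tool_rot: [[-0.988, 0.155, -0.0], [0.155, 0.988, 0.0], [0.0, 0.0, -1.0]]
force: [-1.1, -0.9, -4.4]
grip_width: 0.0538
finger_force: 64.6
```

Run:
```python
from station import ctrl
from h import *
o=ctrl.get_obs();print(o['ee_pos'],o['force'],o['moment'])
w=ctrl.camera('wrist');cv2.imwrite('pics/w6.png',w['img'][:,:,::-1])
```

```text
[ 0.51369428 -0.04054833  0.13679591] [-1.1410727  -0.93482791 -4.40674387] [-0.06559784  0.14885803 -0.2397704 ]
```

View pics/w6.png

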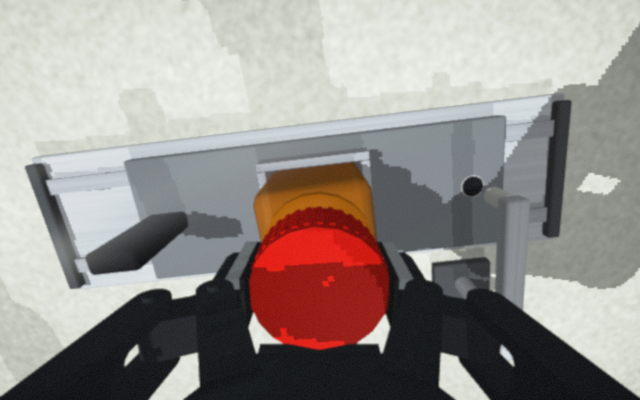

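The wrist view shows the needle tip at (487,190) next to the spot at (472,186), and the jar square with its nest. To see whether the jar came up with the cap, I'll lower and compare the image shift of the jar with that of the carriage.

Emit:
play_rows(rows=[[[0, 0, -0.014], 0, 1], [[0, 0, -0.027], 0, 1], [[0, 0, -0.027], 0, 1], [[0, 0, -0.027], 0, 1], [[0, 0, -0.027], 0, 1], [[0, 0, -0.027], 0, 1], [[0, 0, -0.027], 0, 1], [[0, 0, -0.027], 0, 1]])

```text
time_s: 20.75
ee_pos: [0.5142, -0.0407, 0.1332]
tool_rot: [[-0.988, 0.155, 0.001], [0.155, 0.988, -0.0], [-0.001, -0.0, -1.0]]
force: [0.3, -1.5, 5.3]
grip_width: 0.0542
finger_force: 65.9
```

Run:
```python
from station import ctrl
from h import *
w=ctrl.camera('wrist');cv2.imwrite('pics/w7.png',w['img'][:,:,::-1])
o=ctrl.get_obs();print(o['ee_pos'],o['force'],o['moment'])
A=cv2.imread('pics/w6.png');B=w['img'][:,:,::-1].copy()
def am(i):
    h=cv2.cvtColor(i,cv2.COLOR_BGR2HSV);return cv2.inRange(h,(8,120,60),(22,255,255))
for i in(A,B):
    m=am(i);ys,xs=np.nonzero(m);print('amber area',len(xs),'x',np.percentile(xs,[.5,99.5]),'y',np.percentile(ys,[.5,99.5]), 'cy',ys.mean())
ga,gb=[cv2.cvtColor(i,cv2.COLOR_BGR2GRAY) for i in(A,B)]
for n,(x0,y0,x1,y1) in dict(jarTop=(265,160,365,195),jarneck=(275,185,365,215),nest=(250,148,375,166),endR=(540,90,580,240),spot=(450,165,500,205)).items():
    r=cv2.matchTemplate(gb[y0-12:y1+12,x0-12:x1+12],ga[y0:y1,x0:x1],cv2.TM_CCOEFF_NORMED);_,v,_,l=cv2.minMaxLoc(r);print(n,l[0]-12,l[1]-12,round(v,3))
d=np.array([.514,-.0405])
for p in((*d,.15),(.546,-.0405,.12),(.546,-.0405,.05)):
    print('w7 proj',proj(w,p))
```

```text
[ 0.51418457 -0.04071321  0.1331991 ] [-0.61706138 -1.53188365  4.90150143] [-0.07395833  0.03775697 -0.27648223]
amber area 5445 x [256. 374.] y [165. 236.] cy 194.8595041322314
amber area 5589 x [254.94 375.  ] y [164. 238.] cy 195.19699409554482
jarTop 0 0 0.994
jarneck 0 0 0.966
nest 1 0 0.984
endR 4 -1 0.984
spot 2 0 0.982
w7 proj [324.04448322 288.53764296]
w7 proj [332.57657548 311.47115972]
w7 proj [328.64441324 252.6587802 ]
```

Run:
```python
from h import *
A,B=[cv2.GaussianBlur(cv2.imread(f'pics/w{k}.png'),(0,0),1) for k in(6,7)]
ga,gb=[i[...,2] for i in(A,B)]
for n,(x0,y0,x1,y1) in dict(jar=(246,160,384,204),jarL=(246,175,266,232),jarR=(362,175,384,232),jarT=(280,160,350,180),cap=(245,225,395,330),carr=(380,100,580,240),carrL=(40,140,230,280)).items():
    m=np.zeros(ga.shape,np.uint8);m[y0:y1,x0:x1]=255
    for mode in ((cv2.MOTION_AFFINE,) if n in('jar','cap','carr') else (cv2.MOTION_TRANSLATION,)):
        W=np.eye(2,3,dtype=np.float32)
        try:
            r,W=cv2.findTransformECC(ga,gb,W,mode,(3,200,1e-6),m,5);print(n,round(r,4),W.round(4).tolist())
        except cv2.error as e: print(n,'fail')
```

```text
jar 0.9979 [[1.0174000263214111, 0.01209999993443489, -7.402900218963623], [0.014399999752640724, 1.0257999897003174, -8.360099792480469]]
jarL 0.9933 [[1.0, 0.0, -1.2389999628067017], [0.0, 1.0, 1.087399959564209]]
jarR 0.9977 [[1.0, 0.0, 1.4282000064849854], [0.0, 1.0, 1.6646000146865845]]
jarT 0.8452 [[1.0, 0.0, 22.458200454711914], [0.0, 1.0, -2.72189998626709]]
cap 0.9949 [[1.0, -0.001500000013038516, 0.4530999958515167], [0.0026000000070780516, 0.9994000196456909, -0.7659000158309937]]
carr 0.9968 [[1.020300030708313, -0.0005000000237487257, -7.468599796295166], [-0.008999999612569809, 1.0218000411987305, 0.3725000023841858]]
carrL 0.9933 [[1.0, 0.0, -2.851099967956543], [0.0, 1.0, 1.2925000190734863]]
```

The jar grows 2.2% in the image between lifted and lowered while the cap doesn't move. A 3.6 mm change of distance gives about 2%, so the jar stays put and the cap is free. I'll lift 6 mm and confirm before the full lift.

Emit:
play_rows(rows=[[[0, 0, 0.01], 0, 1], [[0, 0, 0.02], 0, 1], [[0, 0, 0.03], 0, 1], [[0, 0, 0.045], 0, 1], [[0, 0, 0.045], 0, 1], [[0, 0, 0.045], 0, 1], [[0, 0, 0.045], 0, 1], [[0, 0, 0.045], 0, 1]])

```text
time_s: 21.8
ee_pos: [0.5138, -0.0405, 0.1396]
tool_rot: [[-0.988, 0.155, 0.0], [0.155, 0.988, -0.0], [-0.0, -0.0, -1.0]]
force: [0.4, 0.1, 0.4]
grip_width: 0.0541
finger_force: 65.1
```

Run:
```python
from station import ctrl
from h import *
w=ctrl.camera('wrist');cv2.imwrite('pics/w8.png',w['img'][:,:,::-1])
o=ctrl.get_obs();print(o['ee_pos'],o['force'],o['moment'])
A,B=[cv2.GaussianBlur(cv2.imread(f'pics/w{k}.png'),(0,0),1)[...,2] for k in(8,7)]
for n,(x0,y0,x1,y1) in dict(jarL=(246,175,266,232),jarR=(362,175,384,232)).items():
    m=np.zeros(A.shape,np.uint8);m[y0:y1,x0:x1]=255
    r,W=cv2.findTransformECC(A,B,np.eye(2,3,dtype=np.float32),cv2.MOTION_TRANSLATION,(3,200,1e-6),m,5);print(n,r,W[:,2])
```

```text
[ 0.5138574  -0.04058221  0.1396081 ] [ 0.25102611  0.14844506 -0.07664947] [ 0.00591689 -0.04184479 -0.0429765 ]
jarL 0.9917527152852379 [-1.966269  2.259712]
jarR 0.9983020772535051 [1.9685109 1.8560612]
```

The force is now about 0 and the jar stays put, so the cap is free. Final lift.

Emit:
play_rows(rows=[[[0, 0, 0.06], 0, 1], [[0, 0, 0.12], 0, 1], [[0, 0, 0.18], 0, 1], [[0, 0, 0.24], 0, 1], [[0, 0, 0.24], 0, 1], [[0, 0, 0.24], 0, 1], [[0, 0, 0.24], 0, 1], [[0, 0, 0.24], 0, 1]])

```text
time_s: 22.85
ee_pos: [0.5137, -0.0406, 0.1753]
tool_rot: [[-0.988, 0.155, -0.0], [0.155, 0.988, 0.0], [0.0, 0.0, -1.0]]
force: [-0.9, 0.5, -0.8]
grip_width: 0.0537
finger_force: 65.1
```

Run:
```python
from station import ctrl
from h import *
o=ctrl.get_obs();print(o['ee_pos'],o['force'],o['grip_width'],o['finger_force'])
w=ctrl.camera('wrist');t=ctrl.camera('top')
def amb(c):
    h=cv2.cvtColor(c['img'],cv2.COLOR_RGB2HSV);ys,xs=np.nonzero(cv2.inRange(h,(8,120,40),(22,255,255)));return len(xs),np.median(xs),np.percentile(xs,[1,99])
print('wrist amber',amb(w))
for s,ce,m in red(t['img'],60): print(s,ce)
# dark spot vs tip prediction in wrist view
p=np.array([.514,-.0405])+.118*np.array([.035,.999]);print('spot pred',proj(w,(*p,.028)),'tip',proj(w,(*p,.042)))
g=w['img'].max(2);u,v=proj(w,(*p,.028)).astype(int);sub=g[v-35:v+35,u-35:u+35];ys,xs=np.nonzero(sub<35);print('dark',len(xs),xs.mean()+u-35,ys.mean()+v-35)
```

```text
[ 0.51372726 -0.04058064  0.17532534] [-0.88729117  0.50795502 -0.77775787] 0.053717569038160655 65.0694540690165
wrist amber (4663, np.float64(319.0), array([268., 363.]))
[439 133  10  10  73] [443.05479452 137.06849315]
[193 268  15  16 190] [200.40526316 275.87894737]
spot pred [454.14076273 174.21128239] tip [460.95649936 177.44768221]
dark 84 449.89285714285717 175.97619047619048
```

```bash
python3 -c "
from station import ctrl
print(ctrl.close_job())"
```

```text
the job is handed in; nothing more can be done
None
```

The job is handed in but no verdict was returned: by my measurements the spot is within about 3 mm of the needle tip, the cap was turned about 1.45 rad and came free, the jar still stands in its nest, and the cap is held level about 20 mm above the mouth.

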